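Pack the capped bottles and vials into the caddy

ROBOT

A 7-joint arm with a two-finger parallel gripper is mounted at the origin on a cart in front of the work surface, level with it; the furniture and walls round the work are solid. World frame = base frame: x ahead of the robot, y to its left, z up, the work surface at z = 0. Lengths are in mm, angles in rad, forces in N, time in s.
With the tool pointing down it reaches from about 400 to 875 mm from the base axis. Payload 4.4 kg.
Tool frame: the origin (TCP) lies midway between the tips of the shut fingers; the grasp point (between the pads) lies ctrl.grip_depth behind it (ctrl.grip_depth is the distance from the TCP to the grasp point, in mm); z points along the fingers, y is the line along which they close (so a half turn about z gives the same grasp; the last joint's range is limited). The gripper opens to 85 mm and grips with 20 to 120 N. Pads are 22 mm wide; open, the fingers measure 114 mm over their backs; the gripper's body (76 mm by 85 mm) begins 54 mm behind the grasp point. The pads swing forward as they close: fully open they stand 13 mm farther back than shut.
Start: joints at [1.071, 0.628, 0.038, 1.517, -0.027, 0.996, -0.02], TCP at [273.237, -589.796, 231.313] pointing down, gripper open.
Joint ranges: [-3.06, 3.06], [-0.37, 2.12], [-1.25, 1.32], [0.18, 2.47], [-1.1, 4.24], [0.23, 1.98], [-2.94, 2.94]. Speed limits (rad/s): [2.57, 2.57, 3.14, 3.14, 3.14, 3.14, 3.14].

INTERFACE

Orientations are given as [roll, pitch, yaw] about the fixed x, y, z axes, in that order (R = Rz(yaw) Ry(pitch) Rx(roll)).
In Python, from cell import ctrl gives the robot as it stands.
- The arm moves only by the tool carry_out, never from a script. Its argument "deltas" is one flat list of numbers, 7 for each row, row after row: the turn, a rotation vector about the tool's x, y, z in degrees, then the shift along the tool's x, y, z in m, then the closure, from -1 (fully open) to 1 (shut). In form: [wx, wy, wz, dx, dy, dz, claw, wx, wy, wz, dx, dy, dz, claw, ...]. A call has 1 to 12 rows; each row shifts and turns the commanded pose from where the row before left it, along the tool's axes as they then stand; what a row does not reach is not made up. A row lasts 1/8 s, in which the tool goes at most 62.5 mm and 10.7 degrees, less where a joint would pass 70% of its speed; a pose out of reach is approached as far as the arm can. A call with a gripper value outside its range is refused whole. The fingers move at their own pace and stop on an object; the grip force is fixed at half the most. Time passes only in rows, so rows that do not move let the fingers close. It gives the time, the measured TCP pose, the force, the opening and the grip force at its end, in the units of the state.
- ctrl.read_state(): the state, without advancing time (a new reading comes with each control period).
- ctrl.get_image(name): name is "scene" or "top"; returns the picture (480x640x3 uint8, red, green, blue); there is no depth.
- ctrl.calibration(name): a dict with "mtx" (3x3 intrinsics, pixels), "R" (3x3) and "t" (3): a world point X has camera coordinates R X + t. Camera axes: x right, y down, z forward; pixel columns grow to the right and rows downward; lengths in mm; the calibration is good to about 2 mm. A picture is of the moment at which its call begins. calibration takes no time and is no camera call.
- ctrl.finish_job(): hands the job in; it is judged then, once.
The state is a dict: "clock": time; "qpos": joint angles; "qd": joint speeds; "tau": joint torques, N m; "eef_pos": TCP position; "tool_rot": TCP orientation; "force": force on the tool from outside, world axes, zero at the start; "torque": the same for the moment, N m; "width": finger opening in mm; "gripper_force": force on a finger pad.
Only numpy, scipy, OpenCV 4.12 (cv2) and the standard library are available. Lean on these libraries where they do the work, as an engineer would, in place of code of your own. Each camera call takes 0.05 s, during which the arm holds its last target. There are 200 camera calls.

TASK

Pack the caddy for a job outside: from the things standing round it, stand the capped varnish bottle, the dropper bottle with its bulb and the two capped vials upright in it, each down in the well of its own size (bottle in the largest, dropper bottle in the middle one, one vial in each of the two small wells). The three empty pieces of the same glassware that stand open, without cap or bulb, do not go along: leave them standing where they are, and what stands at the back of the bench too.

Things in the scene. Friction and masses are not known exactly. Their poses are not given: they have to be found in the camera images.
- varnish_bottle: Round brown bottle with black screw cap and label, body 48 mm diameter up to about 70 mm, then narrowing, 108 mm high over the cap, 140 g; grasp the body 40 to 60 mm above its base. Belongs in the caddy. Origin: centre of its underside; z points up out of its mouth. Stands loose on the bench.
- dropper_bottle: Round brown dropper bottle with a black rubber bulb on top, body 30 mm diameter, shoulder at about 50 mm, 95 mm high over the bulb, 45 g; grasp the body below the shoulder. Belongs in the caddy. Origin: centre of its underside; z points up out of its mouth. Stands loose on the bench.
- vial_a: Clear round vial with a black cap, 23 mm diameter, 51 mm high, 20 g, some dry colour inside; grasp the body, which is solid to the fingers up to 40 mm. Belongs in the caddy. Origin: centre of its underside; z points up out of its mouth. Stands loose on the bench.
- vial_b: The second clear vial with a black cap, same size: 23 mm diameter, 51 mm high, 20 g, solid to the fingers up to 40 mm. Belongs in the caddy. Origin: centre of its underside; z points up out of its mouth. Stands loose on the bench.
- open_bottle: Look-alike: round brown bottle of 48 mm diameter with a label but no cap, its 23 mm neck open, 94 mm high. To be left. Origin: centre of its underside; z points up out of its mouth. Stands loose on the bench.
- open_dropper: Look-alike: round brown bottle of 30 mm diameter with a label but no bulb, its 17 mm neck open, 58 mm high. To be left. Origin: centre of its underside; z points up out of its mouth. Stands loose on the bench.
- open_vial: Look-alike: empty clear vial with a paper label but no cap, its mouth open, 24 mm diameter, 40 mm high. To be left. Origin: centre of its underside; z points up out of its mouth. Stands loose on the bench.
- insert_bottle: For the varnish bottle. Fixed grey block 90 x 90 x 20 mm. The three inserts sit in any order in a row along their y axes, 92 mm apart, in a plywood tray (rim 18 mm above the bench). Origin: centre of its underside, 4 mm above the bench, z up; top at z = 20 mm, well floor at z = 4 mm. One round well of 67 mm diameter in its centre, the largest.
- insert_dropper: For the dropper bottle. Fixed grey block 90 x 90 x 20 mm. The three inserts sit in any order in a row along their y axes, 92 mm apart, in a plywood tray (rim 18 mm above the bench). Origin: centre of its underside, 4 mm above the bench, z up; top at z = 20 mm, well floor at z = 4 mm. One round well of 48 mm diameter in its centre.
- insert_vials: For the two vials, in either order. Fixed grey block 90 x 90 x 20 mm. The three inserts sit in any order in a row along their y axes, 92 mm apart, in a plywood tray (rim 18 mm above the bench). Origin: centre of its underside, 4 mm above the bench, z up; top at z = 20 mm, well floor at z = 4 mm. Two round wells of 37 mm diameter, centred at x = 0, y = -22 mm and y = +22 mm.
There are look-alikes about, which are no part of the job. Leave any yellow look-alike of the dropper_bottle alone. What is shaped like the vial_b but red is not meant.

How it is judged (in metres and radians):
At the end, for the whole second after the job is handed in: Bottle and dropper bottle within 13 mm (each insert axis) of their wells' centres, one vial within 12 mm of each small well's; all four at most 5 mm off the well floor. The three open pieces within 25 mm of where they stood. All upright within 0.15 rad and slower than 0.02 m/s (x of varnish_bottle in the frame of insert_bottle between -0.013 and 0.013 m and y of varnish_bottle in the frame of insert_bottle between -0.013 and 0.013 m and z of varnish_bottle in the frame of insert_bottle below 0.009 m and x of dropper_bottle in the frame of insert_dropper between -0.013 and 0.013 m and y of dropper_bottle in the frame of insert_dropper between -0.013 and 0.013 m and z of dropper_bottle in the frame of insert_dropper below 0.009 m and ((x of vial_a in the frame of insert_vials between -0.012 and 0.012 m and y of vial_a in the frame of insert_vials between 0.01 and 0.034 m and z of each of vial_a, vial_b in the frame of insert_vials below 0.009 m and x of vial_b in the frame of insert_vials between -0.012 and 0.012 m and y of vial_b in the frame of insert_vials between -0.034 and -0.01 m) or (x of vial_a in the frame of insert_vials between -0.012 and 0.012 m and y of vial_a in the frame of insert_vials between -0.034 and -0.01 m and z of each of vial_a, vial_b in the frame of insert_vials below 0.009 m and x of vial_b in the frame of insert_vials between -0.012 and 0.012 m and y of vial_b in the frame of insert_vials between 0.01 and 0.034 m)) and angle between each of varnish_bottle, dropper_bottle, vial_a, vial_b, open_bottle, open_dropper, open_vial's own z axis and vertical below 0.15 rad and linear speed of each of varnish_bottle, dropper_bottle, vial_a, vial_b, open_bottle, open_dropper, open_vial below 0.02 m/s and distance of each of open_bottle, open_dropper, open_vial from where it was at the start of the episode below 0.025 m); the robot touches nothing.
It fails at once if an open look-alike was moved more than 40 mm or tipped over (distance of any of open_bottle, open_dropper, open_vial from where it was at the start of the episode above 0.04 m or angle between any of open_bottle, open_dropper, open_vial's own z axis and vertical above 0.6 rad).
It also fails if it takes over 99 s, if anything falls off the work surface, if the arm or the gripper's body presses on something with over 40 N, if the wrist force passes 120 N, or if a joint passes its speed limit or range.

## Working session

There is one attempt and no reset: what is moved stays moved. The work goes in short steps, Python scripts to look and compute and a tool call to move; the robot and the scene stay as the last step left them, time stands still between calls to the robot, and variables do not carry over. Pictures are saved under pics/ and viewed, at most 14 in all, crops included, and the job is handed in when it is done.

Besides the shell and the picture viewer there is one more tool, called in YAML: its name, and indented under it one key for each argument. carry_out: Moves the arm, as the interface text tells. Its arguments: {"type":"object","properties":{"deltas":{"type":"array"}},"required":["deltas"]}

```bash
mkdir -p pics; ls; python3 - <<'E'
from cell import ctrl
import cv2
for n in("scene","top"):
    cv2.imwrite(f"pics/{n}0.png",ctrl.get_image(n)[:,:,::-1])
    c=ctrl.calibration(n);print(n,c)
s=ctrl.read_state();print(s,ctrl.grip_depth)
E
```

```text
pics
scene {'mtx': array([[601.51611288,   0.        , 314.17637875],
       [  0.        , 601.51611288, 243.63677238],
       [  0.        ,   0.        ,   1.        ]]), 'R': array([[ 0.70562721, -0.70856826, -0.00461114],
       [-0.30742454, -0.30027237, -0.90295441],
       [ 0.63842024,  0.63856677, -0.42971162]]), 't': array([-346.35637846,  186.90549403, 1086.16555513])}
top {'mtx': array([[536.33496475,   0.        , 318.92718369],
       [  0.        , 536.33496475, 250.02755124],
       [  0.        ,   0.        ,   1.        ]]), 'R': array([[ 0.00846763, -0.99979346,  0.0184753 ],
       [-0.98212211, -0.01178974, -0.18787541],
       [ 0.18805442, -0.01655414, -0.98201909]]), 't': array([  -9.53148432,  525.64196121, 1060.37434875])}
{'clock': 0.1, 'qpos': array([ 1.07123434,  0.6292729 ,  0.03846779,  1.51824113, -0.02701533,
        0.99632981, -0.01998015]), 'qd': array([-0.00015654, -0.00247909, -0.00075934, -0.0029962 ,  0.00065799,
       -0.00164291,  0.00030943]), 'tau': array([ 1.82552678e-03, -5.64539945e+01,  1.22995343e+00, -1.93974620e+01,
        1.12611821e-02,  5.42805632e-03,  5.69507193e-06]), 'eef_pos': array([ 272.97229342, -589.28894522,  230.47759095]), 'tool_rot': array([-3.13986013e+00,  1.88529522e-05,  4.33755483e-01]), 'force': array([-0.27091358,  0.09853056,  0.78838003]), 'torque': array([-0.0214433 , -0.02254394, -0.02447162]), 'gripper_force': 0.0, 'width': 85.34384969378215} 18.700000000000003
```

View pics/scene0.png

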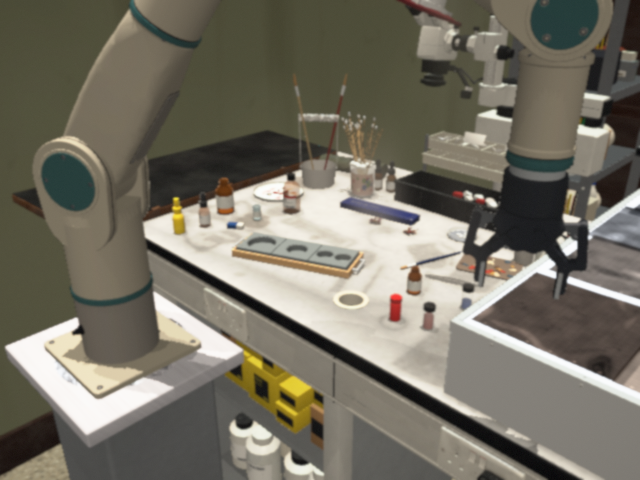

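View pics/top0.png

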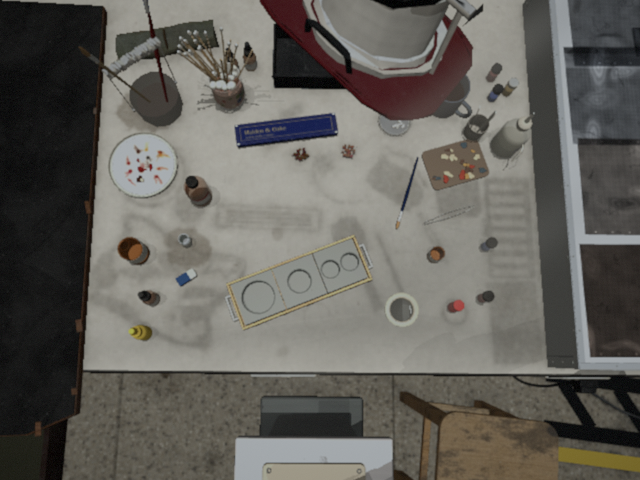

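Scene: the varnish bottle is probably the capped one at top (199,190). The open bottle is at (133,250). The dropper with bulb is at (148,297), with a yellow look-alike at (139,332). The open dropper is at (435,254) and the open vial at (185,240). Capped vials are at (488,243) and (487,296), with a red look-alike at (457,306). The caddy runs from about (258,297) to (349,261). I'll confirm in enlarged crops.

```bash
python3 - <<'E'
import cv2,numpy as np
t=cv2.imread("pics/top0.png");s=cv2.imread("pics/scene0.png")
a=cv2.resize(t[160:350,110:380],None,fx=2.95,fy=2.95,interpolation=3);cv2.imwrite("pics/tL.png",a)
b=cv2.resize(t[225:325,415:515],(400,400),interpolation=3)
c=cv2.resize(s[165:265,160:310],(600,400),interpolation=3)[:, :400]
d=cv2.resize(s[250:340,380:480],(400,360),interpolation=3)
cv2.imwrite("pics/tR.png",np.hstack([b,b*0])[:, :400])
cv2.imwrite("pics/mix.png",np.hstack([b,np.vstack([d,np.zeros((40,400,3),np.uint8)])]))
cv2.imwrite("pics/sL.png",cv2.resize(s[165:265,160:310],(750,500),interpolation=3))
E
```

```text
(no output)
```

View pics/tL.png

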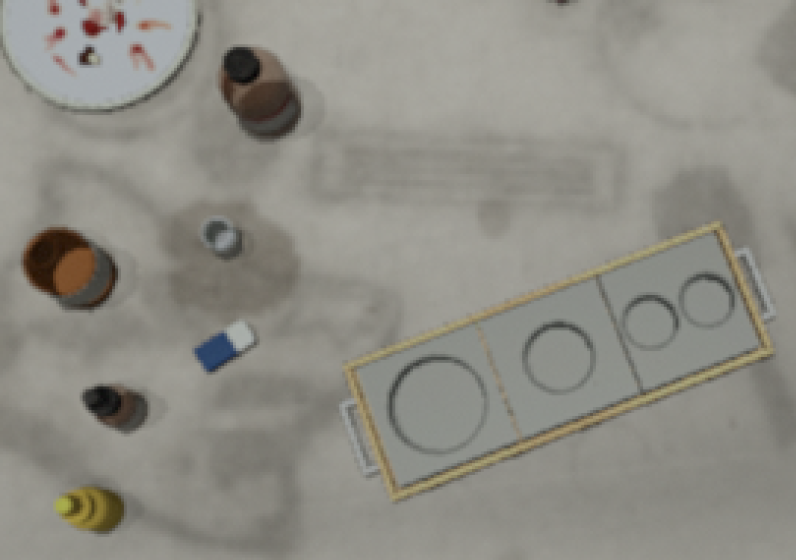

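View pics/mix.png

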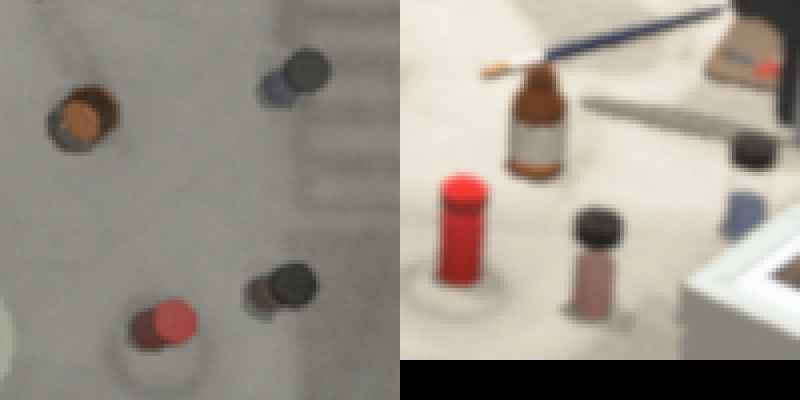

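View pics/sL.png

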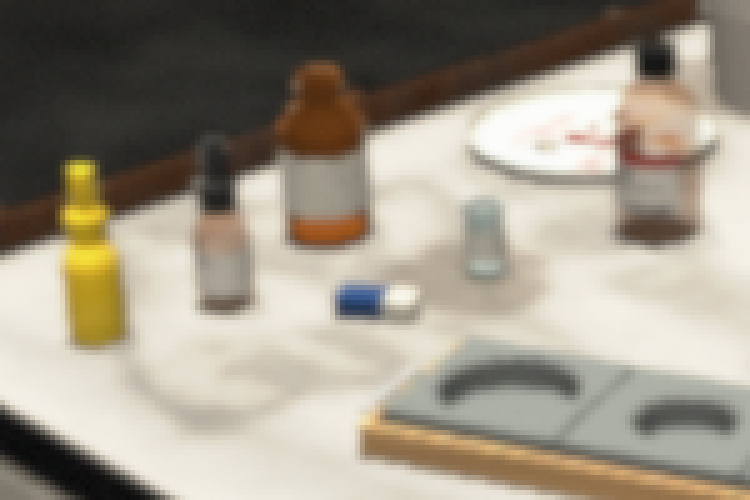

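Confirmed by the crops:
- **To pack:** the capped brown bottle (black cap at tL 241,65), the dropper with black bulb (tL 101,401), and the black-capped vials with blue and reddish content (mix 308,70 and 293,285).
- **Leave:** the open brown bottle, open dropper, open vial, red vial and yellow dropper.

Next I compute positions.

```bash
cat > h.py <<'E'
import numpy as np
from cell import ctrl
def ray(n,u,v):
    c=ctrl.calibration(n);R=c["R"];C=-R.T@c["t"]
    return C,R.T@np.linalg.solve(c["mtx"],[u,v,1])
def at(n,u,v,z):
    C,d=ray(n,u,v);return C+d*(z-C[2])/d[2]
def tri(p,q):
    A=[];b=[]
    for n,(u,v) in(("top",p),("scene",q)):
        C,d=ray(n,u,v);d=d/np.linalg.norm(d);P=np.eye(3)-np.outer(d,d);A.append(P);b.append(P@C)
    return np.linalg.lstsq(np.vstack(A),np.hstack(b),rcond=None)[0]
def L(x,y):return (x+.5)/2.95+109.5,(y+.5)/2.95+159.5
def M(x,y):return (x+.5)/4+414.5,(y+.5)/4+224.5
def S(x,y):return (x+.5)/5+159.5,(y+.5)/5+164.5
def MS(x,y):return (x-399.5)/4+379.5,(y+.5)/4+249.5
E
python3 - <<'E'
from h import *
np.set_printoptions(precision=1,suppress=True)
print("bottle",at("top",*L(241,65),106),at("top",*L(272,118),5),at("scene",*S(655,45),108),tri(L(241,65),S(655,45)))
print("dropper",at("top",*L(101,401),88),at("top",*L(128,412),5),tri(L(98,398),S(211,142)))
for nm,a,b in(("blue",(308,70),(753,138)),("reddish",(293,285),(599,215)),("red",(175,322),(465,185))):
    print(nm,at("top",*M(*a),51),at("scene",*MS(*b),51),tri(M(*a),MS(*b)))
print("openbottle neck",at("top",*L(50,262),85),at("top",*L(85,285),0)," opendrop",at("top",*M(95,107),55)," openvial",at("top",*L(217,232),38),"yellow",at("top",*L(66,506),95))
w=[at("top",*L(*p),24)[:2] for p in((438,404),(559,357),(651,322),(707,300))]
print("wells",w,[np.linalg.norm(w[i+1]-w[i]) for i in range(3)])
d=w[3]-w[0];print(np.degrees(np.arctan2(d[1],d[0])))
print("rim",[at("top",*L(*p),18)[:2] for p in((345,367),(718,224),(773,352),(395,499))])
E
```

```text
bottle [651.3 253.6 106. ] [643.3 251.9   5. ] [656.6 254.1 108. ] [651.6 251.5 109.6]
dropper [423.6 337.8  88. ] [424.4 343.6   5. ] [425.1 338.4  92.7]
blue [ 546.6 -364.4   51. ] [ 554.5 -364.4   51. ] [ 547.8 -365.6   53.3]
reddish [ 434.1 -350.8   51. ] [ 440.9 -352.9   51. ] [ 436.  -352.7   52.2]
red [ 414.6 -289.3   51. ] [ 419.1 -291.4   51. ] [ 416.1 -290.9   51.5]
openbottle neck [517.5 379.4  85. ] [517.  382.3   0. ]  opendrop [ 524.9 -251.2   55. ]  openvial [549.5 279.7  38. ] yellow [354.4 353.5  95. ]
wells [array([430.5, 121. ]), array([464.8,  36.3]), array([490.7, -29. ]), array([507.1, -69.1])] [np.float64(91.44608690021262), np.float64(70.20022616239112), np.float64(43.28542130463665)]
-68.0567836079112
rim [array([456.8, 188.4]), array([564.2, -77.6]), array([ 470.9, -116.7]), array([364.1, 149.7])]
```

```bash
python3 - <<'E'
from h import *
np.set_printoptions(precision=0,suppress=True)
for z in(0,60,100,150,200):print(z,at("top",548,362,z),at("top",575,362,z),at("top",538,240,z),at("top",566,240,z), at("scene",452,325,z))
E
```

```text
0 [ 302. -488.    0.] [ 302. -545.    0.] [ 563. -485.    0.] [ 564. -546.    0.] [ 478. -383.    0.]
60 [ 303. -461.   60.] [ 303. -515.   60.] [ 550. -458.   60.] [ 551. -517.   60.] [ 396. -431.   60.]
100 [ 303. -444.  100.] [ 304. -496.  100.] [ 542. -441.  100.] [ 542. -497.  100.] [ 341. -462.  100.]
150 [ 304. -422.  150.] [ 304. -471.  150.] [ 531. -419.  150.] [ 532. -473.  150.] [ 272. -502.  150.]
200 [ 305. -400.  200.] [ 305. -447.  200.] [ 520. -397.  200.] [ 521. -448.  200.] [ 204. -541.  200.]
```

carry_out:
  deltas: [0, 0, -10.5, 0, 0, 0, -1, 0, 0, -10.5, 0, 0, 0, -1, 0, 0, -10.5, 0, 0, 0, -1, 0, 0, -10.5, 0, 0, 0, -1, 0, 0, -10.5, 0, 0, 0, -1, 0, 0, -10.5, 0, 0, 0, -1, 0, 0, -2.15, 0, 0, 0, -1, 0, 0, 0, 0, 0, 0, -1]

```text
clock: 1.1
eef_pos: [273.0, -589.7, 231.0]
tool_rot: [-3.141, -0.001, 1.568]
force: [0.5, 0.7, 0.4]
width: 85.2
gripper_force: 0.0
```

carry_out:
  deltas: [0, 0, 0, 0.032, 0.039, 0, -1, 0, 0, 0, 0.032, 0.039, 0, -1, 0, 0, 0, 0.032, 0.039, 0, -1, 0, 0, 0, 0.032, 0.039, 0, -1, 0, 0, 0, 0.032, 0.039, 0, -1, 0, 0, 0, 0.032, 0.039, 0, -1, 0, 0, 0, 0.0325, 0.0405, 0, -1, 0, 0, 0, 0, 0, 0.05, -1, 0, 0, 0, 0, 0, 0.05, -1, 0, 0, 0, 0, 0, 0.04, -1, 0, 0, 0, 0, 0, 0, -1]

```text
clock: 2.48
eef_pos: [545.3, -363.8, 88.1]
tool_rot: [-3.135, -0.003, 1.57]
force: [0.2, 0.1, 0.7]
width: 85.5
gripper_force: 0.0
```

carry_out:
  deltas: [0, 0, 0, -0.001, 0.001, 0.03, -1, 0, 0, 0, 0, 0.0, 0.03, -1, 0, 0, 0, 0, 0, 0.011, -1, 0, 0, 0, 0, 0, 0, -1, 0, 0, 0, 0, 0, 0, 1, 0, 0, 0, 0, 0, 0, 1, 0, 0, 0, 0, 0, 0, 1, 0, 0, 0, 0, 0, 0, 1, 0, 0, 0, 0, 0, 0, 1, 0, 0, 0, 0, 0, 0, 1]

```text
clock: 3.72
eef_pos: [549.2, -366.5, 21.0]
tool_rot: [3.141, 0.001, 1.571]
force: [-0.5, 0.2, 5.1]
width: 19.6
gripper_force: 58.7
```

carry_out:
  deltas: [0, 0, 0, 0, 0, -0.03, 1, 0, 0, 0, 0, 0, -0.05, 1, 0, 0, 0, 0, 0, -0.05, 1, 0, 0, 0, 0, 0, 0, 1, 0, 0, 0, 0, 0, 0, 1]

```text
clock: 4.35
eef_pos: [548.0, -366.0, 149.6]
tool_rot: [-3.14, -0.001, 1.571]
force: [0.0, 0.1, -0.1]
width: 19.8
gripper_force: 58.8
```

```bash
python3 - <<'E'
from h import *
import cv2
s=ctrl.read_state();print(s["eef_pos"],s["width"],s["gripper_force"],s["force"])
i=ctrl.get_image("scene")[:,:,::-1];t=ctrl.get_image("top")[:,:,::-1]
c=ctrl.calibration("scene");p=c["R"]@s["eef_pos"]+c["t"];p=c["mtx"]@p;u,v=(p[:2]/p[2]).astype(int);print(u,v)
a=cv2.resize(i[v-70:v+30,u-60:u+40],(400,400),interpolation=3);b=cv2.resize(t[210:330,420:540],(400,400),interpolation=3)
cv2.imwrite("pics/g1.png",np.hstack([a,b]))
E
```

```text
[ 548.03112635 -366.00940526  149.63405827] 19.796463154746824 58.811357617378235 [ 0.0297407   0.06745468 -0.08683509]
472 240
```

View pics/g1.png

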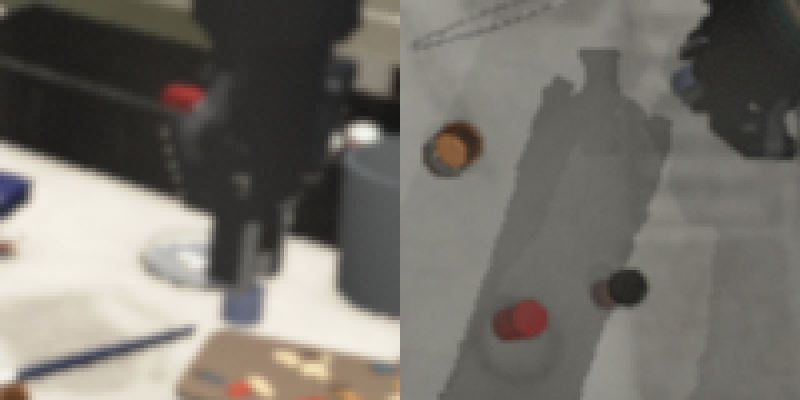

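The blue vial is held upright, with its bottom visible under the fingers at crop (243,305). I carry it to the end well.

carry_out:
  deltas: [0, 0, 0, 0.0495, -0.0068, 0, 1, 0, 0, 0, 0.0495, -0.0068, 0, 1, 0, 0, 0, 0.0495, -0.0068, 0, 1, 0, 0, 0, 0.0495, -0.0068, 0, 1, 0, 0, 0, 0.0495, -0.0068, 0, 1, 0, 0, 0, 0.0495, -0.007, 0, 1, 0, 0, 0, 0, 0, 0.04, 1, 0, 0, 0, 0, 0, 0.04, 1, 0, 0, 0, 0, 0, 0, 1, 0, 0, 0, 0, 0, 0, 1]

```text
clock: 5.7
eef_pos: [507.9, -69.3, 70.6]
tool_rot: [-3.141, -0.0, 1.571]
force: [0.5, 1.1, -0.5]
width: 20.0
gripper_force: 58.8
```

carry_out:
  deltas: [0, 0, 0, 0, 0, 0.02, 1, 0, 0, 0, 0, 0, 0.015, 1, 0, 0, 0, 0, 0, 0.006, 1, 0, 0, 0, 0, 0, 0, 1, 0, 0, 0, 0, 0, 0, 1, 0, 0, 0, 0, 0, 0, 0.2, 0, 0, 0, 0, 0, 0, 0, 0, 0, 0, 0, 0, 0, -0.1, 0, 0, 0, 0, 0, 0, -0.1]

```text
clock: 6.82
eef_pos: [507.7, -69.3, 29.4]
tool_rot: [3.142, -0.0, 1.571]
force: [-0.1, -0.8, -0.6]
width: 47.1
gripper_force: 0.0
```

carry_out:
  deltas: [0, 0, 0, 0, 0, -0.03, -0.1, 0, 0, 0, 0, 0, -0.045, -0.1, 0, 0, 0, 0, 0, -0.045, -0.5, 0, 0, 0, -0.047, -0.012, 0, -0.5, 0, 0, 0, -0.047, -0.012, 0, -0.5, 0, 0, 0, -0.047, -0.012, 0, -0.5, 0, 0, 0, -0.047, -0.012, 0, -0.5, 0, 0, 0, -0.047, -0.012, 0, -0.5, 0, 0, 0, -0.0475, -0.012, 0, -0.5, 0, 0, 0, 0, 0, 0.04, -0.5, 0, 0, 0, 0, 0, 0.03, -0.5, 0, 0, 0, 0, 0, 0, -0.5]

```text
clock: 8.32
eef_pos: [434.0, -350.7, 77.4]
tool_rot: [-3.137, -0.003, 1.571]
force: [-0.3, -0.0, 1.1]
width: 63.9
gripper_force: 0.0
```

```bash
python3 - <<'E'
from h import *
import cv2
s=ctrl.read_state();print(s["eef_pos"],s["width"])
i=ctrl.get_image("scene")[:,:,::-1];t=ctrl.get_image("top")[:,:,::-1]
a=cv2.resize(i[220:340,360:480],(400,400),interpolation=3);b=cv2.resize(t[220:320,300:400],(400,400),interpolation=3)
cv2.imwrite("pics/g2.png",np.hstack([a,b]))
E
```

```text
[ 433.99863868 -350.71683025   77.41802531] 63.86610668933366
```

View pics/g2.png

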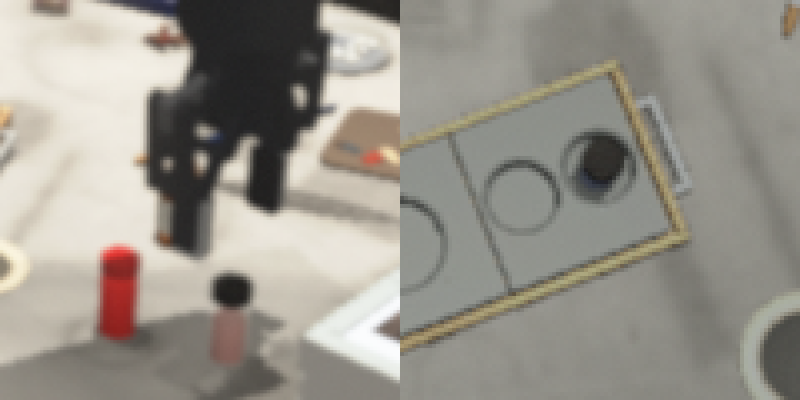

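Right crop: the blue vial is down in the end well at (603,160), near its centre. Left crop: the gripper is over the reddish vial at (230,320), clear of the red one. I pick it.

carry_out:
  deltas: [0, 0, 0, -0.001, 0.001, 0.03, -0.5, 0, 0, 0, 0, 0, 0.02, -0.5, 0, 0, 0, 0, 0, 0.008, -0.5, 0, 0, 0, 0, 0, 0, 1, 0, 0, 0, 0, 0, 0, 1, 0, 0, 0, 0, 0, 0, 1, 0, 0, 0, 0, 0, 0, 1, 0, 0, 0, 0, 0, 0, 1, 0, 0, 0, 0, 0, -0.03, 1, 0, 0, 0, 0, 0, -0.05, 1, 0, 0, 0, 0, 0, -0.05, 1, 0, 0, 0, 0, 0, 0, 1]

```text
clock: 9.93
eef_pos: [439.2, -354.5, 155.6]
tool_rot: [3.134, 0.005, 1.571]
force: [0.0, -0.1, -0.5]
width: 19.7
gripper_force: 58.7
```

carry_out:
  deltas: [0, 0, 0, 0.054, 0.009, 0, 1, 0, 0, 0, 0.054, 0.009, 0, 1, 0, 0, 0, 0.054, 0.009, 0, 1, 0, 0, 0, 0.054, 0.009, 0, 1, 0, 0, 0, 0.054, 0.009, 0, 1, 0, 0, 0, 0.055, 0.008, 0, 1, 0, 0, 0, 0, 0, 0.04, 1, 0, 0, 0, 0, 0, 0.03, 1, 0, 0, 0, 0, 0, 0, 1, 0, 0, 0, 0, 0, 0, 1]

```text
clock: 11.18
eef_pos: [489.9, -27.9, 81.7]
tool_rot: [3.141, -0.0, 1.571]
force: [-0.4, -0.0, -0.5]
width: 20.0
gripper_force: 58.8
```

carry_out:
  deltas: [0, 0, 0, 0, 0.001, 0.025, 1, 0, 0, 0, 0, 0, 0.02, 1, 0, 0, 0, 0, 0, 0.0062, 1, 0, 0, 0, 0, 0, 0, 1, 0, 0, 0, 0, 0, 0, 1, 0, 0, 0, 0, 0, 0, 0.2, 0, 0, 0, 0, 0, 0, 0, 0, 0, 0, 0, 0, 0, -0.1, 0, 0, 0, 0, 0, 0, -0.1, 0, 0, 0, 0, 0, -0.03, -0.1, 0, 0, 0, 0, 0, -0.05, -0.1, 0, 0, 0, 0, 0, -0.05, -0.5]

```text
clock: 12.68
eef_pos: [490.2, -27.8, 161.3]
tool_rot: [-3.141, -0.0, 1.571]
force: [0.7, -0.7, -0.3]
width: 63.2
gripper_force: 0.0
```

carry_out:
  deltas: [0, 0, -10, 0, 0, 0, -0.7, 0, 0, -10, 0, 0, 0, -0.7, 0, 0, -10, 0, 0, 0, -0.7, 0, 0, -10, 0, 0, 0, -0.7, 0, 0, -10, 0, 0, 0, -0.7, 0, 0, -10, 0, 0, 0, -0.7, 0, 0, -10, 0, 0, 0, -0.7, 0, 0, -10, 0, 0, 0, -0.7, 0, 0, -10, 0, 0, 0, -0.7, 0, 0, 0, 0, 0, 0, -0.7]

```text
clock: 13.92
eef_pos: [490.5, -27.9, 159.9]
tool_rot: [3.141, -0.0, 3.14]
force: [0.3, -0.0, -0.9]
width: 73.1
gripper_force: 0.0
```

carry_out:
  deltas: [0, 0, 0, 0.0094, 0.052, 0, -0.7, 0, 0, 0, 0.0094, 0.0524, 0, -0.7, 0, 0, 0, 0.0094, 0.0524, 0, -0.7, 0, 0, 0, 0.0094, 0.0524, 0, -0.7, 0, 0, 0, 0.0094, 0.0524, 0, -0.7, 0, 0, 0, 0.0094, 0.0524, 0, -0.7, 0, 0, 0, 0.0094, 0.0524, 0, -0.7, 0, 0, 0, 0, 0, 0, -0.7, 0, 0, 0, 0, 0, 0, -0.7]

```text
clock: 15.05
eef_pos: [424.7, 337.9, 159.8]
tool_rot: [-3.14, -0.0, 3.14]
force: [0.6, 0.1, 0.2]
width: 72.5
gripper_force: 0.0
```

```bash
python3 - <<'E'
from h import *
import cv2
s=ctrl.read_state();print(s["eef_pos"],s["tool_rot"],s["width"])
i=ctrl.get_image("scene")[:,:,::-1];t=ctrl.get_image("top")[:,:,::-1]
a=cv2.resize(i[140:260,150:270],(400,400),interpolation=3);b=cv2.resize(t[220:320,300:400],(400,400),interpolation=3)
cv2.imwrite("pics/g3.png",np.hstack([a,b]))
E
```

```text
[424.71263992 337.91630081 159.81395483] [-3.14001337e+00 -1.61225905e-04  3.14009306e+00] 72.4804787629223
```

View pics/g3.png

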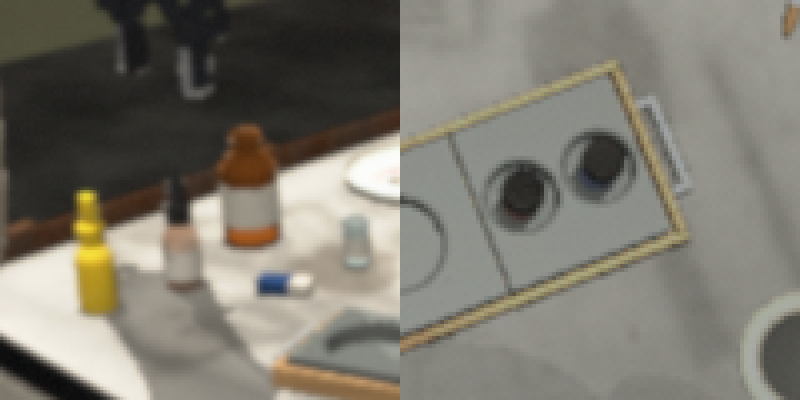

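Both vials are down in their small wells (crop 522,193 and 603,160), and the gripper is over the dropper with black bulb. I descend and grasp.

carry_out:
  deltas: [0, 0, 0, 0, 0.001, 0.04, -0.7, 0, 0, 0, 0, 0, 0.04, -0.7, 0, 0, 0, 0, 0, 0.03, -0.7, 0, 0, 0, 0, 0, 0.016, -0.7, 0, 0, 0, 0, 0, 0.008, -0.7, 0, 0, 0, 0, 0, 0, -0.7, 0, 0, 0, 0, 0, 0, 1, 0, 0, 0, 0, 0, 0, 1, 0, 0, 0, 0, 0, 0, 1, 0, 0, 0, 0, 0, 0, 1, 0, 0, 0, 0, 0, 0, 1]

```text
clock: 16.52
eef_pos: [425.4, 339.9, 27.1]
tool_rot: [3.141, 0.001, -3.142]
force: [0.0, -0.5, 5.2]
width: 27.3
gripper_force: 58.6
```

carry_out:
  deltas: [0, 0, 0, 0, 0, -0.03, 1, 0, 0, 0, 0, 0, -0.04, 1, 0, 0, 0, 0, 0, -0.04, 1, 0, 0, 0, -0.0067, -0.0505, 0, 1, 0, 0, 0, -0.0067, -0.0505, 0, 1, 0, 0, 0, -0.0067, -0.0505, 0, 1, 0, 0, 0, -0.0067, -0.0505, 0, 1, 0, 0, 0, -0.0067, -0.0505, 0, 1, 0, 0, 0, -0.0067, -0.0505, 0, 1, 0, 0, 0, 0, 0, 0.03, 1, 0, 0, 0, 0, 0, 0, 1, 0, 0, 0, 0, 0, 0, 1]

```text
clock: 18.02
eef_pos: [465.4, 37.9, 106.9]
tool_rot: [3.141, 0.001, -3.139]
force: [-0.6, 0.4, 0.2]
width: 27.4
gripper_force: 59.5
```

carry_out:
  deltas: [0, 0, 0, 0, -0.001, 0.035, 1, 0, 0, 0, 0, 0, 0.025, 1, 0, 0, 0, 0, 0, 0.0108, 1, 0, 0, 0, 0, 0, 0, 1, 0, 0, 0, 0, 0, 0, 1, 0, 0, 0, 0, 0, 0, 0.2, 0, 0, 0, 0, 0, 0, 0, 0, 0, 0, 0, 0, 0, -0.1, 0, 0, 0, 0, 0, 0, -0.1]

```text
clock: 19.15
eef_pos: [465.1, 35.6, 35.4]
tool_rot: [3.142, 0.0, 3.142]
force: [0.2, 0.2, -0.5]
width: 47.4
gripper_force: 0.0
```

carry_out:
  deltas: [0, 0, 0, 0, 0, -0.03, -0.1, 0, 0, 0, 0, 0, -0.05, -0.1, 0, 0, 0, 0, 0, -0.05, -0.5, 0, 0, 0, 0, 0, -0.02, -1, 0, 0, 0, -0.0373, 0.0433, 0, -1, 0, 0, 0, -0.0373, 0.0433, 0, -1, 0, 0, 0, -0.0373, 0.0433, 0, -1, 0, 0, 0, -0.0373, 0.0433, 0, -1, 0, 0, 0, -0.0373, 0.0433, 0, -1, 0, 0, 0, 0, 0, 0, -1, 0, 0, 0, 0, 0, 0, -1]

```text
clock: 20.52
eef_pos: [650.7, 251.5, 184.5]
tool_rot: [-3.14, -0.002, -3.141]
force: [0.6, -0.1, 0.1]
width: 85.3
gripper_force: 0.0
```

```bash
python3 - <<'E'
from h import *
import cv2
s=ctrl.read_state();print(s["eef_pos"],s["tool_rot"],s["width"])
i=ctrl.get_image("scene")[:,:,::-1];t=ctrl.get_image("top")[:,:,::-1]
a=cv2.resize(i[150:290,200:340],(400,400),interpolation=3);b=cv2.resize(t[220:340,220:340],(400,400),interpolation=3)
cv2.imwrite("pics/g4.png",np.hstack([a,b]))
E
```

```text
[650.74279278 251.53339054 184.51145793] [-3.14016684e+00 -1.63687829e-03 -3.14103513e+00] 85.29567292195388
```

View pics/g4.png

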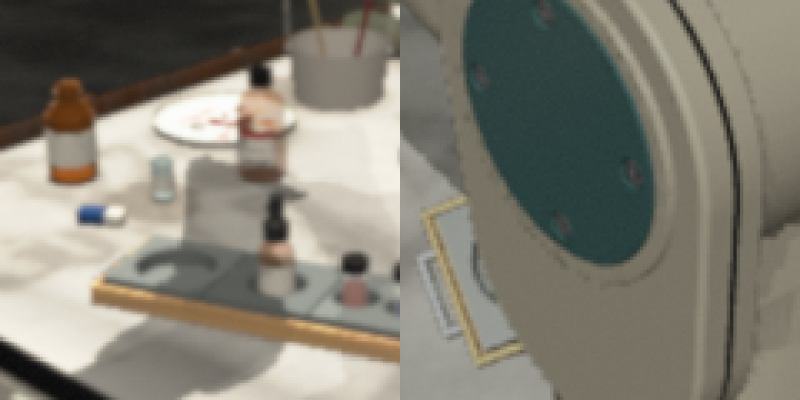

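The dropper stands in the middle well (left crop 277,250), and the varnish bottle is untouched at (262,130). I descend on it.

carry_out:
  deltas: [0, 0, 0, 0, 0.001, 0.05, -1, 0, 0, 0, 0, 0, 0.04, -1, 0, 0, 0, 0, 0, 0.03, -1, 0, 0, 0, 0, 0, 0.016, -1, 0, 0, 0, 0, 0, 0.008, -1, 0, 0, 0, 0, 0, 0, -1, 0, 0, 0, 0, 0, 0, 1, 0, 0, 0, 0, 0, 0, 1, 0, 0, 0, 0, 0, 0, 1, 0, 0, 0, 0, 0, 0, 1, 0, 0, 0, 0, 0, 0, 1]

```text
clock: 22.0
eef_pos: [652.5, 253.5, 42.6]
tool_rot: [3.141, 0.002, 3.141]
force: [0.1, -0.5, 6.1]
width: 46.4
gripper_force: 62.3
```

carry_out:
  deltas: [0, 0, 0, 0, 0, -0.03, 1, 0, 0, 0, 0, 0, -0.04, 1, 0, 0, 0, 0, 0, -0.04, 1, 0, 0, 0, 0.0367, -0.0219, 0, 1, 0, 0, 0, 0.0367, -0.0219, 0, 1, 0, 0, 0, 0.0367, -0.0219, 0, 1, 0, 0, 0, 0.0367, -0.0219, 0, 1, 0, 0, 0, 0.0367, -0.0219, 0, 1, 0, 0, 0, 0.0367, -0.0219, 0, 1, 0, 0, 0, 0, 0, 0.03, 1, 0, 0, 0, 0, 0, 0, 1, 0, 0, 0, 0, 0, 0, 1]

```text
clock: 23.5
eef_pos: [432.0, 122.5, 121.8]
tool_rot: [3.141, 0.001, -3.141]
force: [-0.1, -0.2, -1.8]
width: 46.0
gripper_force: 62.2
```

carry_out:
  deltas: [0, 0, 0, 0.001, -0.001, 0.035, 1, 0, 0, 0, 0, 0, 0.025, 1, 0, 0, 0, 0, 0, 0.011, 1, 0, 0, 0, 0, 0, 0, 1, 0, 0, 0, 0, 0, 0, 1, 0, 0, 0, 0, 0, 0, -0.3, 0, 0, 0, 0, 0, 0, -0.6, 0, 0, 0, 0, 0, 0, -0.6, 0, 0, 0, 0, 0, 0, -0.6]

```text
clock: 24.62
eef_pos: [430.4, 120.7, 50.3]
tool_rot: [3.142, 0.0, -3.142]
force: [-0.1, -0.5, -0.1]
width: 67.7
gripper_force: 0.0
```

carry_out:
  deltas: [0, 0, 0, 0, 0, -0.02, -0.6, 0, 0, 0, 0, 0, -0.04, -0.6, 0, 0, 0, 0, 0, -0.05, -0.6, 0, 0, 0, 0, 0, -0.05, -0.6, 0, 0, 0, -0.05, 0, 0, -0.6, 0, 0, 0, -0.05, 0.02, 0, -0.6, 0, 0, 0, -0.05, 0.03, 0, -0.6, 0, 0, 0, 0, 0.06, 0, -0.6, 0, 0, 0, 0, 0.06, 0, -0.6, 0, 0, 0, 0, 0.05, 0, -0.6, 0, 0, 0, 0, 0, 0, -0.6]

```text
clock: 26.0
eef_pos: [577.6, 346.9, 210.2]
tool_rot: [3.137, -0.002, -3.134]
force: [-0.5, 0.2, 0.7]
width: 68.4
gripper_force: 0.0
```

```bash
python3 - <<'E'
from h import *
import cv2
i=ctrl.get_image("scene")[:,:,::-1];t=ctrl.get_image("top")[:,:,::-1]
a=cv2.resize(i[160:310,170:470],(800,400),interpolation=3);cv2.imwrite("pics/e1.png",a)
b=cv2.resize(t[210:340,110:380],(800,385),interpolation=3);cv2.imwrite("pics/e2.png",b)
E
```

```text
(no output)
```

View pics/e1.png

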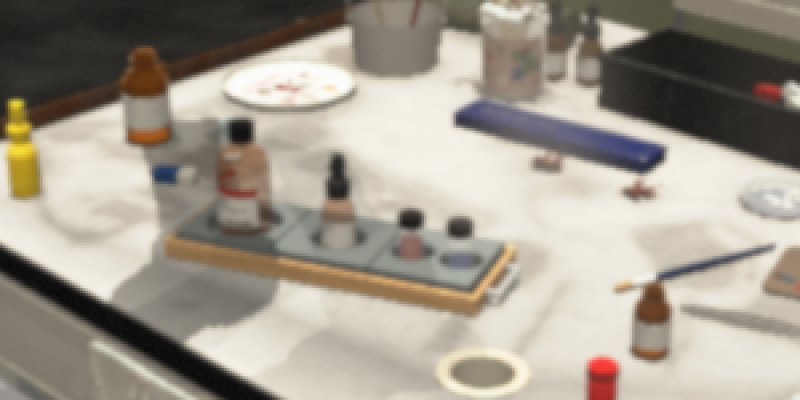

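View pics/e2.png

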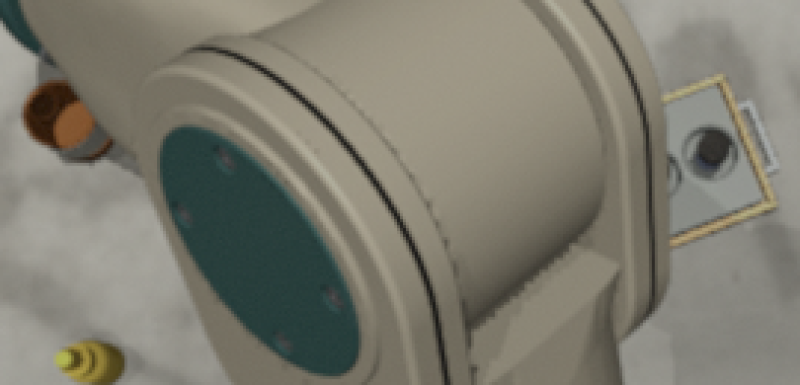

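All four pieces stand upright in their wells: bottle at (243,175), dropper (338,200), vials (410,233) and (460,243). The open bottle and open dropper are untouched. I hand the job in.

```bash
python3 -c "
from cell import ctrl
print(ctrl.finish_job())"
```

```text
the job is handed in; nothing more can be done
None
```

The job is handed in at about 26 s, with no verdict returned: the varnish bottle, dropper bottle and both capped vials stood upright in their own wells in the last picture, and the open bottle and open dropper still stood in place; the open vial was hidden in that picture, but I never touched it.

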